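Clear, reload and start the blood tube rocker

ROBOT

A 6-joint arm with a two-finger parallel gripper is mounted at the origin on the work surface. World frame = base frame: x ahead of the robot, y to its left, z up, the work surface at z = 0. Lengths are in mm, angles in degrees, forces in N, time in s.
With the tool pointing down it reaches from about 275 to 775 mm from the base axis. Payload 14.6 kg.
Tool frame: the origin (TCP) lies at the centre of the arm's flange, where the gripper is bolted on; the fingertips stand 173 mm ahead of it and the grasp point (between the pads) lies 155 mm ahead of it; z points along the fingers, y is the direction in which the jaws open and shut (so a half turn about z gives the same grasp; the last joint's range is limited). The gripper opens to 85 mm and grips with 20 to 120 N. Pads are 22 mm wide; open, the fingers measure 114 mm over their backs; the gripper's body (76 mm by 85 mm) begins 54 mm behind the grasp point. The pads swing forward as they close: fully open they stand 13 mm farther back than shut.
Start: joints at [-79.945, 15.075, -2.767, 72.158, 0, 81.102], TCP at [170.514, -496.542, 404.678] pointing down, gripper open.
Joint ranges: [-151.79, 151.79], [-50.71, 97.33], [-67.44, 78.34], [-121.81, 120.89], [-77.56, 73.72], [-180, 180]. Speed limits (degrees/s): [108.29, 108.29, 147.25, 159.86, 180, 180].

INTERFACE

Orientations are given as [roll, pitch, yaw] about the fixed x, y, z axes, in that order (R = Rz(yaw) Ry(pitch) Rx(roll)).
In Python, from workcell import move_to, move_l, goto_joints, ungrasp, close, sleep, inverse_kinematics, read_camera, PlanningError, hand_in, read_time_s, read_qpos, read_dq, read_joint_torque, read_tool_pos, read_tool_rot, read_contact_force, read_torque, read_finger_gap gives the robot as it stands. The module is installed in compiled form; this text tells all that it offers. Calls block until the motion is done:
- move_to(position, orientation): joint-space move of the TCP to a pose.
- move_l(position, rot=None, velocity=150): straight line of the TCP; rot=None keeps the orientation; velocity is the mean speed in mm/s.
- goto_joints(angles): joint-space move.
- ungrasp() and close(grasp_force=None): open the fingers fully, or close them until they stop; grasp_force is the grip in N (None keeps the last).
- sleep(seconds).
- inverse_kinematics(position, orientation): joint angles nearest the present ones, or None.
- read_camera(name): name is "scene" or "top" or "wrist"; returns a dict with "image" (384x512x3 uint8, red, green, blue), "mtx" (3x3 intrinsics, pixels), "pose" (4x4, takes a point from camera to world coordinates). Camera axes: x right, y up, looking along -z (the intrinsics and any distortion apply to the point x, -y, -z); pixel columns grow to the right and rows downward; lengths in mm; the calibration is good to about 2 mm. The wrist camera is an equidistant fisheye: a pixel r from the principal point sees the ray r / f radians off the axis. A picture is of the moment at which its call begins. There is no depth.
A pose or a line that the arm cannot do raises PlanningError and nothing moves.
- hand_in(): hands the job in, once; it reports no verdict.
Readings, each from a call of its own:
- read_time_s(): time.
- read_qpos(): joint angles.
- read_dq(): joint speeds.
- read_joint_torque(): joint torques, N m.
- read_tool_pos(): TCP position.
- read_tool_rot(): TCP orientation.
- read_contact_force(): force on the tool from outside, world axes, zero at the start.
- read_torque(): the same for the moment, N m.
- read_finger_gap(): finger opening in mm.
Only numpy, scipy, OpenCV 4.12 (cv2) and the standard library are available. Lean on these libraries where they do the work, as an engineer would, in place of code of your own. Each camera call takes 0.05 s, during which the arm holds its last target.

TASK

Clear the tube rocker first: lift the tub off it and stand it upright on the grey mat, and lay the finished red-capped tubes flat in the steel tray. Then lay every purple-capped tube from the blue pad in a free groove of the rocker, one tube to a groove and centred across both combs, and when all of them are in, turn the selector from off to the purple dot. Do not knock over or push aside the other things on the bench.

Things in the scene. Friction and masses are not known exactly. Their poses are not given: they have to be found in the camera images.
- rocker: white tube rocker (blood mixer), housing 250 (x) x 270 (y) x 70 mm, fixed, standing still and level; origin at the centre of its underside, x pointing away from its dial panel, which is on the robot's side. On top an aluminium platform 150 x 264 mm centred 35 mm towards +x, top face at 94 mm, with two blue notched combs (8 mm thick, along y, 44 mm apart, tops at 113 mm) that hold tubes
- groove1 (a point): groove 1 of 5 on the rocker (50 mm apart along its y, groove 1 at -y): where the middle of a seated tube's axis lies, 109 mm above the rocker's underside; axes as the rocker's. A groove is a pair of V notches, 44 mm wide, 13 mm deep, slopes 30 degrees; the tube lies along x, cap at either end. Between the combs fingers (36 mm free) can reach down to the plate
- groove2 (a point): groove 2 of 5 on the rocker (50 mm apart along its y, groove 1 at -y): where the middle of a seated tube's axis lies, 109 mm above the rocker's underside; axes as the rocker's. A groove is a pair of V notches, 44 mm wide, 13 mm deep, slopes 30 degrees; the tube lies along x, cap at either end. Between the combs fingers (36 mm free) can reach down to the plate
- groove3 (a point): groove 3 of 5 on the rocker (50 mm apart along its y, groove 1 at -y): where the middle of a seated tube's axis lies, 109 mm above the rocker's underside; axes as the rocker's. A groove is a pair of V notches, 44 mm wide, 13 mm deep, slopes 30 degrees; the tube lies along x, cap at either end. Between the combs fingers (36 mm free) can reach down to the plate
- groove4 (a point): groove 4 of 5 on the rocker (50 mm apart along its y, groove 1 at -y): where the middle of a seated tube's axis lies, 109 mm above the rocker's underside; axes as the rocker's. A groove is a pair of V notches, 44 mm wide, 13 mm deep, slopes 30 degrees; the tube lies along x, cap at either end. Between the combs fingers (36 mm free) can reach down to the plate
- groove5 (a point): groove 5 of 5 on the rocker (50 mm apart along its y, groove 1 at -y): where the middle of a seated tube's axis lies, 109 mm above the rocker's underside; axes as the rocker's. A groove is a pair of V notches, 44 mm wide, 13 mm deep, slopes 30 degrees; the tube lies along x, cap at either end. Between the combs fingers (36 mm free) can reach down to the plate
- selector (a joint): angle (rad) of the rocker's black selector knob, clockwise seen from above; 0 at the grey dot (off, the start), clicks into place every 40 degrees: yellow 0.70, purple 1.40, red 2.09 (end stop). Turning it past a click takes about 0.05 N m
- selector_grip (a point): on the knob's axis in the middle of its bar, at the height to grip it; bar 40 mm long, 13 mm wide, its top 9 mm above this point, its foot (a skirt 44 mm across) 19 mm below. x axis along the bar towards the white pointer line, z up. Four 10 mm dots (grey, yellow, purple, red) lie around it on a white dial, itself 30 mm below this point; the platform's edge is 44 mm from the axis
- tub: clear plastic lidded tub full of tube caps, 134 x 122 x 77 mm, 0.3 kg, with a blue carrying handle on its lid: a bar 90 mm long along the tub's x, 14 mm wide, 12 mm high, its centre 109 mm above the tub's origin, with 26 mm free under it; origin at the centre of the underside. It starts on top of the combs, over grooves 1 and 2
- mat: grey rubber mat, 160 x 140 x 3 mm (x, y, z), on the bench, the tub's place; fixed; origin at the centre of its underside
- tray: open steel tray, outside 150 (x) x 200 (y) x 25 mm high, walls 4 mm, floor 4 mm thick, fixed; origin at the centre of its underside. It is for the finished red-capped tubes and starts empty. It and the mat lie to the robot's right and may have changed places
- pad: blue bench pad, 270 (x) x 210 (y) x 3 mm, fixed, to the robot's left, with the purple-capped tubes; origin at the centre of its underside
- purple1: blood collection tube, 108 mm long, 16 mm in diameter, 22 g (clear, dark red inside, white label), purple cap 20 mm long and 17 mm across with flats, so that it hardly rolls; origin on its axis at mid-length, x axis along the tube towards the cap. Starts lying on the blue pad, among 3 or 4 such tubes; some may be absent (None)
- purple2: blood collection tube, 108 mm long, 16 mm in diameter, 22 g (clear, dark red inside, white label), purple cap 20 mm long and 17 mm across with flats, so that it hardly rolls; origin on its axis at mid-length, x axis along the tube towards the cap. Starts lying on the blue pad, among 3 or 4 such tubes; some may be absent (None)
- purple3: blood collection tube, 108 mm long, 16 mm in diameter, 22 g (clear, dark red inside, white label), purple cap 20 mm long and 17 mm across with flats, so that it hardly rolls; origin on its axis at mid-length, x axis along the tube towards the cap. Starts lying on the blue pad, among 3 or 4 such tubes; some may be absent (None)
- purple4: blood collection tube, 108 mm long, 16 mm in diameter, 22 g (clear, dark red inside, white label), purple cap 20 mm long and 17 mm across with flats, so that it hardly rolls; origin on its axis at mid-length, x axis along the tube towards the cap. Starts lying on the blue pad, among 3 or 4 such tubes; some may be absent (None)
- red1: blood collection tube, 108 mm long, 16 mm in diameter, 22 g (clear, dark red inside, white label), red cap 20 mm long and 17 mm across with flats, so that it hardly rolls; origin on its axis at mid-length, x axis along the tube towards the cap. Starts lying in groove 4 or 5 of the rocker, among 1 or 2 such tubes; some may be absent (None)
- red2: blood collection tube, 108 mm long, 16 mm in diameter, 22 g (clear, dark red inside, white label), red cap 20 mm long and 17 mm across with flats, so that it hardly rolls; origin on its axis at mid-length, x axis along the tube towards the cap. Starts lying in groove 4 or 5 of the rocker, among 1 or 2 such tubes; some may be absent (None)
- marker: white and blue marker pen 135 mm long, 14 mm thick, lying in front of the rocker: bystander; origin on its axis, x along it
- tape: roll of white paper tape, 84 mm across, 22 mm high, lying flat: bystander; origin at the centre of its underside
- swabs: glass swab jar with a steel lid, 64 mm across, 85 mm high: bystander; origin at the centre of its underside
- reagent: amber bottle, 54 mm across, 120 mm high: bystander; origin at the centre of its underside
- gel: clear bottle with a green cap, 52 mm across, 110 mm high: bystander; origin at the centre of its underside

How it is judged (in metres and radians):
On the way, in this order (a step that is already met when the one before it is completed fails the run):
1. the rocker is cleared: the tub stands on the mat and every red-capped tube lies in the tray (horizontal distance between tub and mat below 0.045 m and angle between tub's own z axis and vertical below 0.1 rad and z of tub in the frame of mat between -0.004 and 0.01 m and x of red1 in the frame of tray between -0.071 and 0.071 m and y of red1 in the frame of tray between -0.096 and 0.096 m and z of red1 in the frame of tray between 0 and 0.022 m and x of red2 in the frame of tray between -0.071 and 0.071 m and y of red2 in the frame of tray between -0.096 and 0.096 m and z of red2 in the frame of tray between 0 and 0.022 m), for 0.2 s.
2. every purple-capped tube lies in a groove of the rocker (x of purple1 in the frame of rocker between 0.02 and 0.05 m and y of purple1 in the frame of rocker between -0.115 and 0.115 m and z of purple1 in the frame of rocker between 0.1042 and 0.1142 m and angle between the x axis of each of purple1, purple2, purple3, purple4 and the x axis of rocker, either way round below 0.12 rad and x of purple2 in the frame of rocker between 0.02 and 0.05 m and y of purple2 in the frame of rocker between -0.115 and 0.115 m and z of purple2 in the frame of rocker between 0.1042 and 0.1142 m and x of purple3 in the frame of rocker between 0.02 and 0.05 m and y of purple3 in the frame of rocker between -0.115 and 0.115 m and z of purple3 in the frame of rocker between 0.1042 and 0.1142 m and x of purple4 in the frame of rocker between 0.02 and 0.05 m and y of purple4 in the frame of rocker between -0.115 and 0.115 m and z of purple4 in the frame of rocker between 0.1042 and 0.1142 m), for 0.2 s.
3. the selector is turned to the purple dot (value of joint selector between 1.22 and 1.57 rad), for 0.2 s.
At the end, for the whole second after the job is handed in: Tub upright on the mat (centres within 45 mm); red-capped tubes flat in the tray (middle under 22 mm high); purple-capped tubes each seated in a groove (height to 5 mm, middle to 15 mm lengthwise, direction to 0.12 rad); selector within 0.17 rad of the purple dot; all at rest (all of step 1 and all of step 2 and all of step 3 and linear speed of each of purple1, purple2, purple3, purple4, red1, red2, tub below 0.02 m/s); the robot touches nothing.
It fails at once if a bystander (marker, tape, swabs, reagent, gel) is moved more than 40 mm (distance of any of marker, tape, swabs, reagent, gel from where it was at the start of the episode above 0.04 m).
Of purple1, purple2, purple3, purple4 only 3 to 4 are there at a start; the rules pass over those that are not, and their reading is None.
Of red1, red2 only 1 to 2 are there at a start; the rules pass over those that are not, and their reading is None.
At some moment in a run one of purple1, purple2, purple3, purple4 may be knocked a few centimetres aside while the robot is not near it.
Once in a run the grip may slacken for a moment while it holds something.
It also fails if it takes over 210 s, if anything falls off the work surface, if the arm or the gripper's body presses on something with over 40 N, if the wrist force passes 120 N, or if a joint passes its speed limit or range.

## Working session

There is one attempt and no reset: what is moved stays moved. The work goes in short steps, each a Python script; the robot and the scene stay as the last script left them, time stands still between calls to the robot, and variables do not carry over. Pictures are saved under pics/ and viewed, and the job is handed in when it is done.

```bash
ls; mkdir -p pics
python3 - <<'E'
from workcell import *
import cv2,numpy as np
np.set_printoptions(precision=2,suppress=True)
for n in ["scene","top","wrist"]:
    c=read_camera(n); cv2.imwrite(f"pics/a_{n}.png",c["image"][:,:,::-1]); print(n,c["mtx"].tolist(),c["pose"].tolist(),[k for k in c])
print(read_time_s(),read_tool_rot(),read_finger_gap())
E
```

```text
pics
scene [[476.567154631799, 0.0, 249.7734568917867], [0.0, 476.567154631799, 197.91586636095067], [0.0, 0.0, 1.0]] [[-0.6364493410700323, -0.6023441161310265, 0.48178190295387224, 1159.2369359513998], [0.7711875501928609, -0.48542712196983095, 0.4118619570725372, 544.4159307264955], [-0.014212623932805602, 0.6336734766568817, 0.7734700552073914, 1084.8446434218647], [0.0, 0.0, 0.0, 1.0]] ['image', 'mtx', 'pose']
top [[355.8266523218641, 0.0, 251.62897522690122], [0.0, 355.8266523218641, 189.1685723055563], [0.0, 0.0, 1.0]] [[0.01772684744763374, 0.9828429266590498, -0.1835906871163183, 402.35572679041456], [-0.9996134109394403, 0.013487820748259799, -0.024312699592610308, 2.2795548886197317], [-0.021419326543708653, 0.1839507004817768, 0.9827020668761605, 904.2287362751603], [0.0, 0.0, 0.0, 1.0]] ['image', 'mtx', 'pose']
wrist [[297.3186396354542, 0.0, 258.86577238143917], [0.0, 297.3186396354542, 190.4721691129924], [0.0, 0.0, 1.0]] [[0.3253912888989268, 0.8977872722862833, 0.29681395322567095, 247.31645197470155], [-0.9455794120196613, 0.3090417007421442, 0.10184695757338481, -470.63400436202755], [-0.0002909866783945893, -0.31380127616559905, 0.9494886383752018, 373.4109606980576], [0.0, 0.0, 0.0, 1.0]] ['image', 'mtx', 'pose']
0.15 [-179.95   -0.01   18.95] 85.5447645411163
```

View pics/a_scene.png

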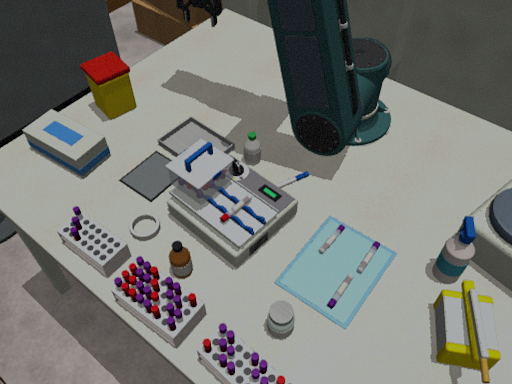

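View pics/a_top.png

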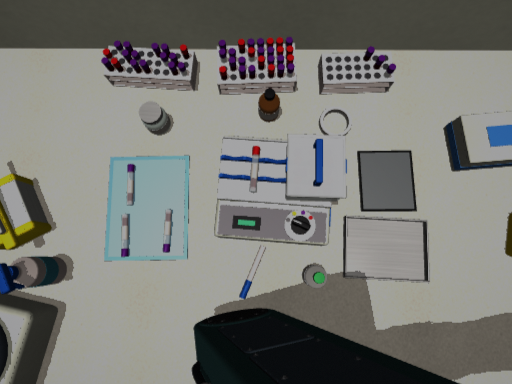

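View pics/a_wrist.png

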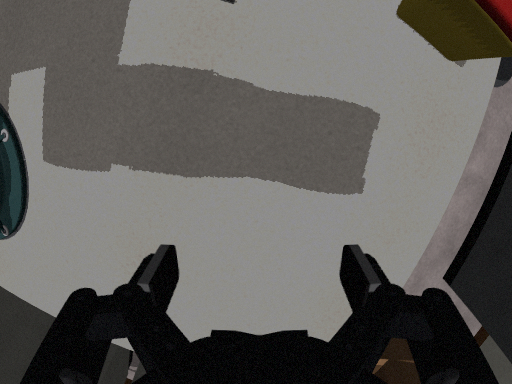

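```bash
cat > h.py <<'E'
from workcell import *
import cv2,numpy as np
np.set_printoptions(precision=2,suppress=True)
def ray(c,u,v,fish=False):
    K=c["mtx"];x=(u-K[0,2])/K[0,0];y=(v-K[1,2])/K[1,1]
    if fish:
        r=np.hypot(x,y);s=np.sin(r)/max(r,1e-9);d=np.array([x*s,-y*s,-np.cos(r)])
    else: d=np.array([x,-y,-1.])
    P=c["pose"];return P[:3,3],P[:3,:3]@d
def onz(c,u,v,z,fish=False):
    o,d=ray(c,u,v,fish);return o+d*(z-o[2])/d[2]
def proj(c,p,fish=False):
    P=c["pose"];q=P[:3,:3].T@(np.array(p,float)-P[:3,3]);x,y,z=q[0],-q[1],-q[2];K=c["mtx"]
    if fish:
        t=np.arctan2(np.hypot(x,y),z);h=max(np.hypot(x,y),1e-9);a,b=x/h*t,y/h*t
    else:a,b=x/z,y/z
    return np.array([K[0,0]*a+K[0,2],K[1,1]*b+K[1,2]])
def cam(n,save=None,crop=None,k=1):
    c=read_camera(n);c["mtx"]=np.array(c["mtx"]);c["pose"]=np.array(c["pose"])
    if save:
        im=c["image"][:,:,::-1]
        if crop: im=im[crop[1]:crop[3],crop[0]:crop[2]]
        cv2.imwrite(f"pics/{save}.png",cv2.resize(im,None,fx=k,fy=k,interpolation=cv2.INTER_CUBIC))
    return c
def hsvmask(im,h0,h1,s0,v0,v1=255,s1=255):
    h=cv2.cvtColor(np.ascontiguousarray(im),cv2.COLOR_RGB2HSV)
    if h0<=h1: return cv2.inRange(h,(h0,s0,v0),(h1,s1,v1))
    return cv2.inRange(h,(h0,s0,v0),(179,s1,v1))|cv2.inRange(h,(0,s0,v0),(h1,s1,v1))
def blobs(m,amin=15):
    cs,_=cv2.findContours(m,cv2.RETR_EXTERNAL,cv2.CHAIN_APPROX_NONE)
    return sorted([c for c in cs if cv2.contourArea(c)>=amin],key=cv2.contourArea,reverse=True)
E
python3 - <<'E'
from h import *
c=cam("top","b1",(200,90,440,300),3)
c=cam("top","b2",(95,140,275,310),4)
im=c["image"]
for nm,m in [("purple",hsvmask(im,130,155,80,40)),("red",hsvmask(im,172,8,150,80)),("blue",hsvmask(im,100,125,130,60)),("green",hsvmask(im,45,80,100,60)),("pad",hsvmask(im,85,110,30,100))]:
    for b in blobs(m,12):
        r=cv2.minAreaRect(b);print(nm,cv2.contourArea(b),np.array(r[0]),np.array(r[1]),r[2])
E
```

```text
purple 41.0 [166.  247.5] [7. 6.] 90.0
purple 36.5 [124.  252.5] [7. 6.] 90.0
purple 34.0 [130.5 167.5] [7. 5.] 90.0
purple 31.5 [242.   68.5] [7. 6.] 90.0
purple 31.0 [232.   59.5] [7. 6.] 90.0
purple 30.0 [290.  66.] [6. 6.] 90.0
purple 30.0 [381.5  58. ] [6.36 6.36] 45.0
purple 29.5 [133.   61.5] [6.36 6.36] 45.0
purple 29.0 [280.35  57.27] [6.67 6.28] 11.309932708740234
purple 29.0 [370.4  49.2] [6.26 6.26] 26.56505012512207
purple 29.0 [270.   49.5] [7. 6.] 90.0
purple 28.5 [281.  66.] [6. 6.] 90.0
purple 28.5 [154.5  45.5] [5. 7.] 90.0
purple 28.0 [134.  53.] [5.66 5.66] 45.0
purple 28.0 [126.  44.] [6. 6.] 90.0
purple 28.0 [260.  41.] [6. 6.] 90.0
purple 28.0 [250.  41.] [6. 6.] 90.0
purple 27.5 [251.  68.] [6. 6.] 90.0
purple 27.5 [171.  64.] [6. 6.] 90.0
purple 27.5 [142.5  62.5] [5. 7.] 90.0
purple 27.5 [162.5  54.5] [5. 7.] 0.0
purple 27.5 [222.  51.] [6. 6.] 90.0
purple 27.5 [163.75  46.25] [5.66 6.36] 45.0
purple 27.0 [392.   66.5] [5. 6.] 90.0
purple 27.0 [181.  65.] [6. 6.] 90.0
purple 27.0 [104.5  60. ] [5.81 6.26] 63.43495178222656
purple 27.0 [270.5  58. ] [6. 5.] 9
[... 1162 characters left out ...]
88592529
blue 72.5 [272.5 164.5] [13. 27.] 90.0
blue 68.0 [271.06 179.07] [28.07  3.87] 3.5763344764709473
blue 13.5 [ 10.85 270.05] [9.49 2.85] 71.56504821777344
green 87.5 [319.  277.5] [11. 10.] 90.0
green 83.0 [246.5 222. ] [ 6. 17.] 90.0
pad 8267.0 [146.  207.5] [105.  84.] 90.0
pad 467.0 [499.4  135.37] [21.46 25.17] 84.80557250976562
pad 235.5 [319. 160.] [ 6. 42.] 0.0
pad 119.5 [252.36 159.33] [65.04  5.53] 4.289153099060059
pad 90.5 [  0.9  279.72] [24.5   7.61] 69.775146484375
pad 65.5 [233.52 175.48] [31.13  4.18] 2.12109637260437
pad 58.5 [245.03 289.09] [ 4.33 18.78] 23.198591232299805
pad 55.5 [271.5  178.45] [27.16  3.58] 5.710593223571777
pad 13.5 [345.5 166. ] [14.  1.] 90.0
```

View pics/b1.png

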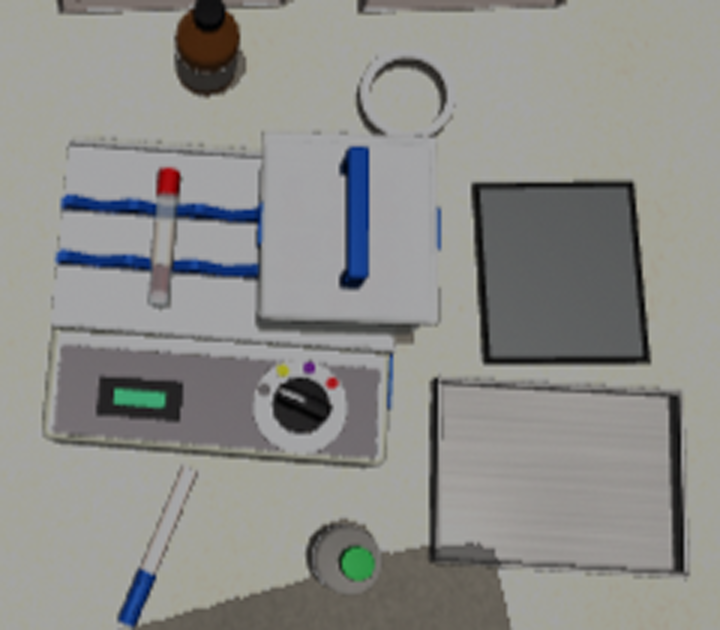

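View pics/b2.png

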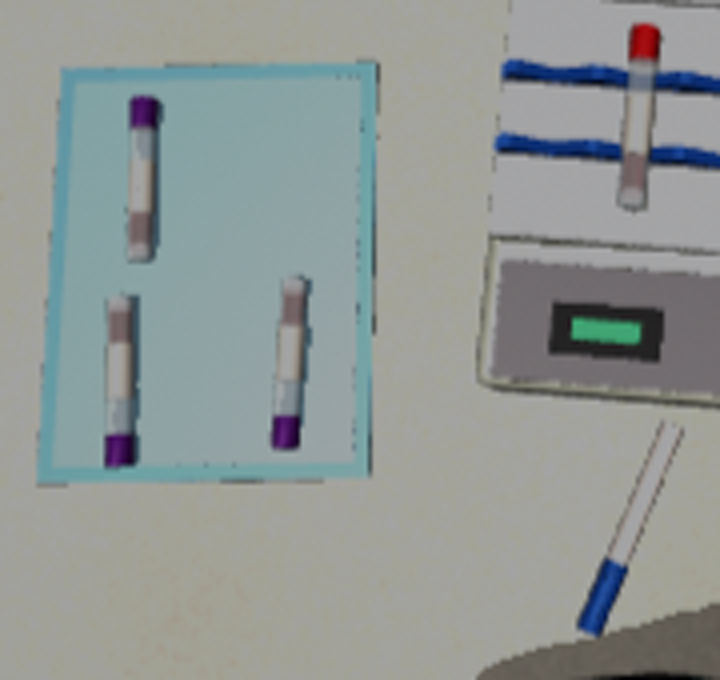

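Run:
```python
from h import *
c=cam("top")
def p(nm,x,y,z,k=3,o=(200,90)): print(nm,onz(c,x/k+o[0]-.33,y/k+o[1]-.33,z))
p("platTL",70,143,94);p("platBL",53,328,94)
p("combfarL",63,201,113);p("combnearL",59,257,113);p("combfarR",260,213,113);p("combnearR",256,270,113)
p("houseBL",45,436,70);p("houseBR",383,463,70);p("houseTRedge",392,345,70)
p("redcapend",170,169,109);p("redtubeend",157,305,109)
p("handle hi",358,147,228);p("handle lo",355,284,228)
p("tubTL",262,133,190);p("tubTR",438,136,190);p("tubBR",437,324,190);p("tubBL",258,324,190)
p("knob",302,404,88)
for n,z in[("g",70)]: p("grey",263,389,70);p("yel",282,370,70);p("pur",309,367,70);p("red",332,382,70)
for i,q in enumerate([(473,183),(633,182),(649,361),(486,362)]):p("mat",*q,3)
for i,q in enumerate([(437,379),(681,392),(686,574),(432,560)]):p("tray",*q,25)
p("gel",357,563,110);p("tape",404,98,22);p("reag",209,13,120)
p("marker1",190,468,7);p("marker2",128,625,7)
k=4;o=(95,140)
for i,q in enumerate([(144,97),(140,261),(119,296),(120,466),(295,277),(284,447)]):p("tube",*q,11,k,o)
for q in [(62,69),(378,61),(370,476),(38,485)]:p("pad",*q,3,k,o)
```

```text
platTL [678.61  92.88  94.  ]
platBL [529.53 101.14  94.  ]
combfarL [625.45  94.63 113.  ]
combnearL [581.3   96.19 113.  ]
combfarR [617.72 -56.54 113.  ]
combnearR [573.14 -53.51 113.  ]
houseBL [448.17 107.29  70.  ]
houseBR [ 431.85 -154.16   70.  ]
houseTRedge [ 523.62 -163.14   70.  ]
redcapend [653.22  12.81 109.  ]
redtubeend [545.92  21.01 109.  ]
handle hi [ 632.14 -112.49  228.  ]
handle lo [ 539.94 -109.01  228.  ]
tubTL [654.59 -52.22 190.  ]
tubTR [ 653.65 -174.59  190.  ]
tubBR [ 520.91 -169.86  190.  ]
tubBL [519.19 -49.45 190.  ]
knob [474.62 -90.3   88.  ]
grey [487.44 -62.05  70.  ]
yel [502.58 -76.91  70.  ]
pur [505.27 -98.02  70.  ]
red [ 493.76 -115.83   70.  ]
mat [ 676.86 -249.9     3.  ]
mat [ 679.32 -387.99    3.  ]
mat [ 522.92 -391.36    3.  ]
mat [ 520.03 -255.06    3.  ]
tray [ 502.49 -208.23   25.  ]
tray [ 494.88 -405.92   25.  ]
tray [ 350.6  -399.47   25.  ]
tray [ 357.6  -199.86   25.  ]
gel [ 358.81 -126.49  110.  ]
tape [ 746.97 -187.94   22.  ]
reag [777.73 -16.04 120.  ]
marker1 [427.25  -6.39   7.  ]
marker2 [300.84  42.28   7.  ]
tube [631.89 341.13  11.  ]
tube [524.06 334.99  11.  ]
tube [501.45 346.61  11.  ]
tube [395.45 337.06  11.  ]
tube [515.28 234.94  11.  ]
tube [408.87 235.32  11.  ]
pad [652.36 400.35   3.  ]
pad [660.26 190.8    3.  ]
pad [392.06 182.36   3.  ]
pad [382.79 390.83   3.  ]
```

Run:
```python
from h import *
move_to([560,-60,510],[180,0,-3.4])
print(read_tool_pos(),read_tool_rot(),read_time_s(),read_qpos())
c=cam("wrist","c1"); print(c["pose"])
np.savez("c1.npz",**c)
```

```text
[559.93 -60.65 509.87] [180.     0.01  -3.44] 2.4333 [-14.47  18.84  18.93  90.1   -0.01 168.97]
[[ -0.06   0.95   0.31 640.96]
 [ -1.    -0.06  -0.02 -65.87]
 [  0.    -0.31   0.95 478.95]
 [  0.     0.     0.     1.  ]]
```

View pics/c1.png

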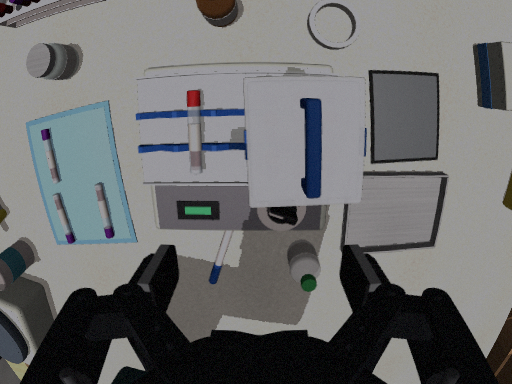

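Run:
```python
from h import *
c=dict(np.load("c1.npz"));im=c["image"]
cv2.imwrite("pics/c2.png",cv2.resize(im[60:260,130:450,::-1],None,fx=2.5,fy=2.5,interpolation=cv2.INTER_CUBIC))
for n,u,v,z in [("hTop",312,99,228),("hBot",313,196,228),("farL",137,116,113),("nearL",140,149,113),("farR",244,113,113),("nearR",244,147,113),("cap",193,91,109),("tail",196,172,109),("platTL",137,77,94),("platBL",143,184,94),
 ("matTL",371,71,3),("matTR",438,73,3),("matBR",437,160,3),("matBL",372,163,3),("trTL",345,176,25),("trTR",446,173,25),("trBR",436,246,25),("trBL",343,251,25)]:
    print(n,onz(c,u,v,z,True))
for nm,m in [("purple",hsvmask(im,130,155,80,40)),("red",hsvmask(im,172,8,150,80)),("blue",hsvmask(im,100,125,130,50))]:
    for b in blobs(m,25):
        r=cv2.minAreaRect(b);print(nm,cv2.contourArea(b),np.array(r[0]),np.array(r[1]),r[2])
```

```text
hTop [ 636.2  -110.47  228.  ]
hBot [ 549.95 -109.72  228.  ]
farL [630.54  91.92 113.  ]
nearL [586.82  93.62 113.  ]
farR [620.62 -46.79 113.  ]
nearR [578.22 -43.88 113.  ]
cap [653.44  14.93 109.  ]
tail [549.08  21.46 109.  ]
platTL [683.16  94.57  94.  ]
platBL [533.46 105.74  94.  ]
matTL [ 678.68 -252.53    3.  ]
matTR [ 683.92 -387.04    3.  ]
matBR [ 523.65 -390.97    3.  ]
matBL [ 521.99 -254.45    3.  ]
trTL [ 507.54 -198.9    25.  ]
trTR [ 504.25 -399.9    25.  ]
trBR [ 353.26 -403.91   25.  ]
trBL [ 367.29 -201.97   25.  ]
purple 50.5 [108.5 232.5] [9. 7.] 90.0
purple 47.5 [ 44.35 134.23] [10.    6.08] 78.69007110595703
purple 37.5 [ 69.39 238.1 ] [8.93 5.91] 74.05460357666016
red 156.0 [192.5  98.5] [15. 11.] 90.0
blue 1260.0 [312.5 148. ] [98. 15.] 90.0
blue 265.0 [163.47 147.74] [ 7.35 49.14] 88.45184326171875
blue 249.5 [161.47 114.56] [ 6.11 51.38] 86.633544921875
blue 244.5 [224. 145.] [28. 44.] 90.0
blue 206.0 [221.51 112.24] [ 5.87 43.11] 88.15238952636719
blue 109.0 [214.5 274. ] [ 7.27 19.29] 18.434947967529297
```

View pics/c2.png

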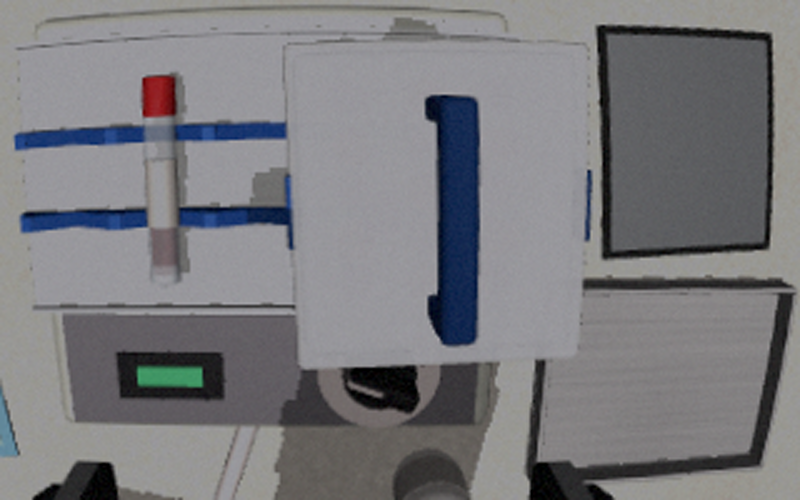

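Run:
```python
from h import *
move_l([588,-110.5,450],[180,0,-1.5])
move_l([588,-110.5,377],velocity=100)
print(read_contact_force(),read_finger_gap())
close(70)
print(read_contact_force(),read_finger_gap())
move_l([588,-110.5,400],velocity=60)
print(read_contact_force(),read_finger_gap(),read_time_s())
c=cam("top","d1",(200,90,440,300),3)
```

```text
[-0.3   0.48  0.5 ] 85.18245329797827
[0.03 0.5  3.41] 12.42672414019272
[-0.56  0.53 -3.1 ] 12.18051461062236 5.2667
```

View pics/d1.png

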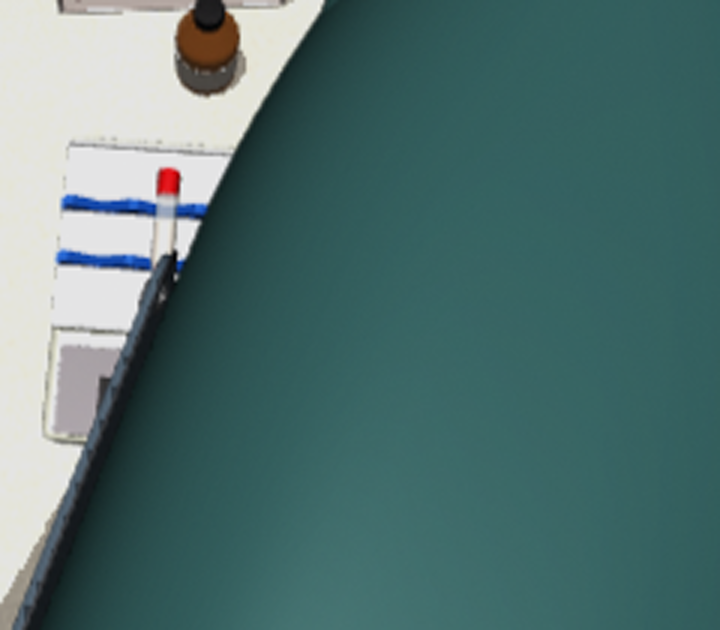

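Run:
```python
from h import *
move_l([588,-110.5,440],velocity=100)
move_l([601,-321,440],[180,0,-1.5],velocity=150)
print(read_contact_force(),read_finger_gap())
c=cam("wrist","e0")
move_l([601,-321,300],velocity=120)
print(read_contact_force(),read_finger_gap())
z=300
while z>262:
    z-=4 if z>272 else 1; move_l([601,-321,z],velocity=40); f=read_contact_force()
    if f[2]>0: break
print(z,f,read_tool_pos(),read_finger_gap())
ungrasp(); print(read_contact_force())
move_l([601,-321,360],velocity=150)
move_l([500,-250,480],velocity=250)
c=cam("wrist","e1");print(read_time_s())
```

```text
[-0.09 -0.71 -3.  ] 12.124223316554778
[-0.29 -0.04 -3.42] 12.151245885932306
267 [-1.23  0.37  5.77] [ 600.98 -321.01  267.55] 12.551023238494226
[ 0.04 -0.61 -0.51]
14.15
```

View pics/e1.png

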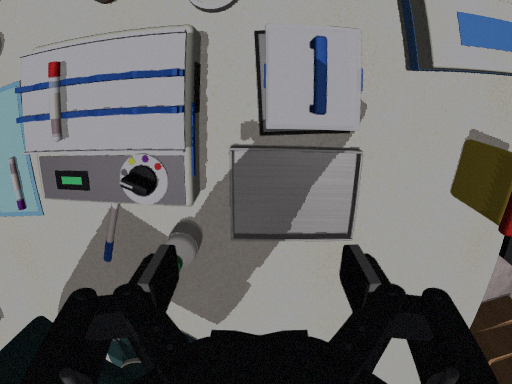

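Run:
```python
from h import *
move_l([545,-32,470],[180,0,-3.4],velocity=250)
c=cam("wrist"); np.savez("f1.npz",**c);im=c["image"]
cv2.imwrite("pics/f1.png",cv2.resize(im[40:320,120:440,::-1],None,fx=2.1,fy=2.1,interpolation=cv2.INTER_CUBIC))
for nm,m in [("red",hsvmask(im,172,8,150,80)),("blue",hsvmask(im,100,125,130,50))]:
    for b in blobs(m,25):
        r=cv2.minAreaRect(b);print(nm,cv2.contourArea(b),np.array(r[0]),np.array(r[1]),r[2])
print(read_time_s())
```

```text
red 214.5 [208.5  82.5] [17. 13.] 90.0
blue 920.5 [291.49 138.31] [147.14   8.52] 1.22757887840271
blue 780.0 [292.03 100.33] [150.19   7.54] 1.6022613048553467
blue 427.0 [475.68 115.54] [ 8.23 65.35] 3.2396998405456543
blue 341.5 [173.5  139.13] [ 7.82 57.27] 87.75425720214844
blue 308.5 [172.45 101.52] [ 6.42 59.29] 86.90594482421875
blue 302.0 [506.  69.] [66. 10.] 90.0
blue 134.0 [225.97 279.24] [ 8.08 20.37] 20.556047439575195
15.2417
```

View pics/f1.png

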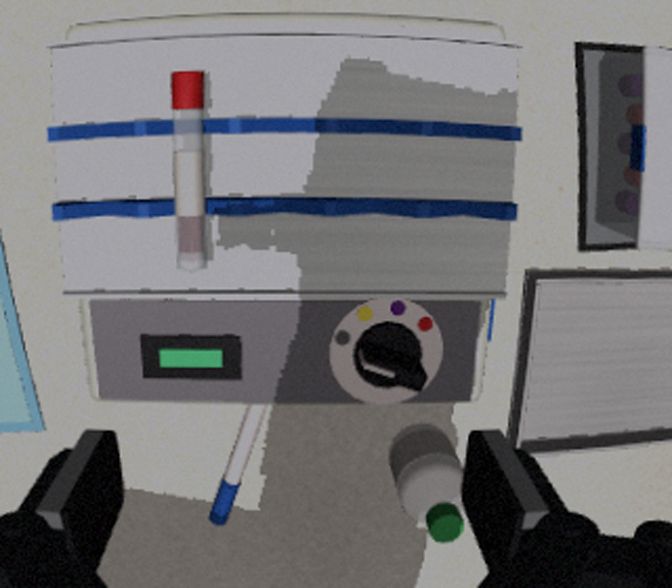

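Run:
```python
from h import *
c=dict(np.load("f1.npz"))
def q(n,x,y,z):
    p=onz(c,x/2.1+120-.26,y/2.1+40-.26,z,True);print(n,p);return p[:2]
T=[]
loc=[];w=[]
for n,x,y,z,l in [("fL",48,133,113,(57,132)),("fR",521,132,113,(57,-132)),("nL",53,211,113,(13,132)),("nR",517,211,113,(13,-132)),("TL",51,46,94,(110,132)),("TR",520,46,94,(110,-132)),("BR",506,293,94,(-40,-132)),("BL",64,292,94,(-40,132))]:
    w.append(q(n,x,y,z));loc.append(l)
w=np.array(w);loc=np.array(loc,float)
a=loc-loc.mean(0);b=w-w.mean(0)
th=np.arctan2((a[:,0]*b[:,1]-a[:,1]*b[:,0]).sum(),(a*b).sum())
R=np.array([[np.cos(th),-np.sin(th)],[np.sin(th),np.cos(th)]])
t=w.mean(0)-R@loc.mean(0);print("yaw",np.degrees(th),"origin",t);print(w-(loc@R.T+t))
q("capend",187,71,109);q("tail",191,269,107)
for n,x,y in [("grey",343,338),("yel",364,313),("pur",398,308),("red",425,324)]: p=q(n,x,y,72);print(R.T@(p-t))
p=q("dial",386,352,72);print(R.T@(p-t))
p=q("knobtop",390,360,110);print(R.T@(p-t))
```

```text
fL [630.67  93.79 113.  ]
fR [ 615.48 -160.82  113.  ]
nL [587.47  96.16 113.  ]
nR [ 572.   -158.53  113.  ]
TL [681.14  95.13  94.  ]
TR [ 664.67 -168.95   94.  ]
BR [ 519.4  -160.07   94.  ]
BL [535.85 104.5   94.  ]
yaw -3.5122178412045657 origin [565.9  -30.21]
[[-0.21 -4.27]
 [ 0.77  4.63]
 [ 0.51 -4.59]
 [ 1.21  4.23]
 [-2.64  0.32]
 [-2.94 -0.26]
 [ 1.51 -0.57]
 [ 1.78  0.5 ]]
capend [654.85  14.95 109.  ]
tail [547.38  22.37 107.  ]
grey [488.87 -62.08  72.  ]
[-74.94 -36.53]
yel [504.59 -75.7   72.  ]
[-58.41 -49.16]
pur [506.6  -97.13  72.  ]
[-55.09 -70.43]
red [ 494.99 -114.45   72.  ]
[-65.61 -88.43]
dial [477.65 -89.27  72.  ]
[-84.47 -64.36]
knobtop [487.93 -86.25 110.  ]
[-74.39 -60.71]
```

Run:
```python
from h import *
move_l([602,18.2,330],[180,0,-3.7],velocity=200)
move_l([602,18.2,274],velocity=80)
print(read_contact_force(),read_finger_gap())
close(30)
print(read_contact_force(),read_finger_gap(),read_tool_pos())
move_l([602,18.2,360],velocity=100)
print(read_contact_force(),read_finger_gap(),read_time_s())
c=cam("wrist","g1");c=cam("scene","g2",(130,100,330,270),3)
```

```text
[-0.29  0.01  0.81] 85.20804383295356
[-0.14  4.49  3.88] 14.574489726387228 [602.02  18.43 274.22]
[ 0.29 -0.15  0.14] 14.714176988382995 18.6917
```

View pics/g1.png

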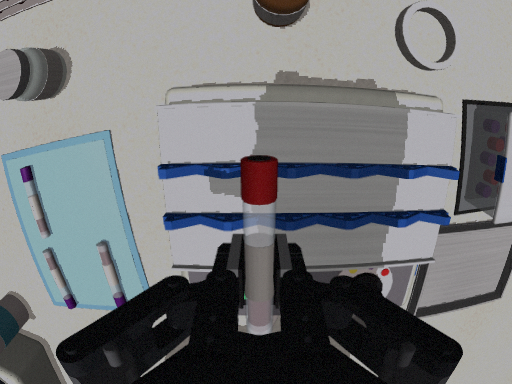

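View pics/g2.png

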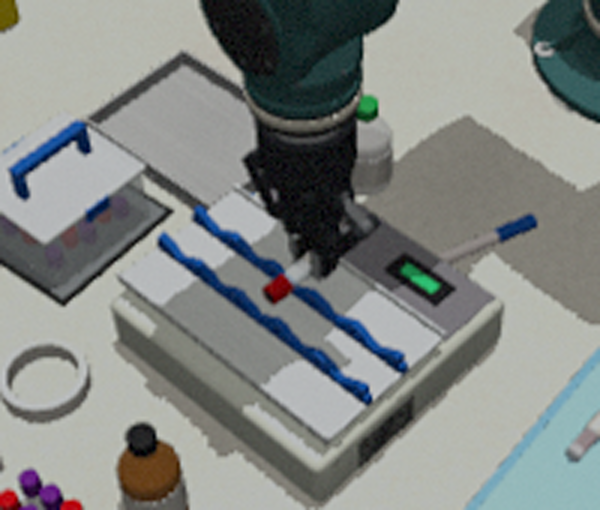

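Run:
```python
from h import *
move_l([430,-302,340],[180,0,0],velocity=200)
print(read_finger_gap())
move_l([430,-302,200],velocity=150)
move_l([430,-302,179],velocity=40)
print(read_contact_force(),read_finger_gap(),read_tool_pos())
ungrasp(); sleep(.2)
move_l([430,-302,300],velocity=150)
print(read_contact_force(),read_time_s())
move_l([430,-250,470],velocity=250)
c=cam("wrist","i1");im=c["image"]
np.savez("i1.npz",**c)
print(read_time_s())
```

```text
15.087041262475235
[ 0.7  -0.28 -0.38] 14.40142980429232 [ 429.99 -302.03  178.98]
[-0.87 -0.21 -0.4 ] 24.3583
25.2667
```

View pics/i1.png

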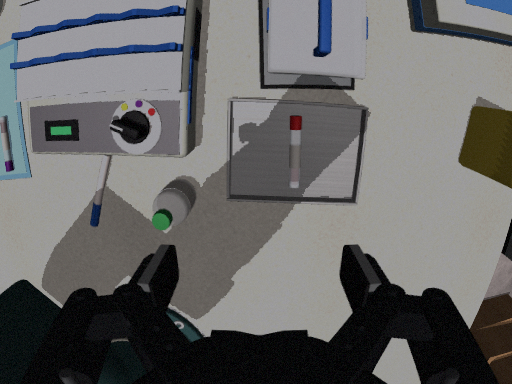

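Run:
```python
from h import *
move_l([430,-100,470],velocity=300)
move_to([440,290,440],[180,0,0])
c=cam("wrist");np.savez("j1.npz",**c);im=c["image"]
x0,y0=130,30
cv2.imwrite("pics/j1.png",cv2.resize(im[y0:y0+240,x0:x0+300,::-1],None,fx=2.5,fy=2.5,interpolation=cv2.INTER_CUBIC))
for b in blobs(hsvmask(im,130,155,80,40),25):
    M=cv2.moments(b);u,v=M["m10"]/M["m00"],M["m01"]/M["m00"];print("cap",u,v,onz(c,u,v,14,True))
print(read_time_s())
```

```text
cap 218.49593495934957 20.745644599303137 [624.24 342.01  14.  ]
cap 222.75641025641025 179.12948717948717 [407.28 339.39  14.  ]
cap 297.79824561403507 170.48099415204678 [419.72 235.52  14.  ]
30.45
```

View pics/j1.png

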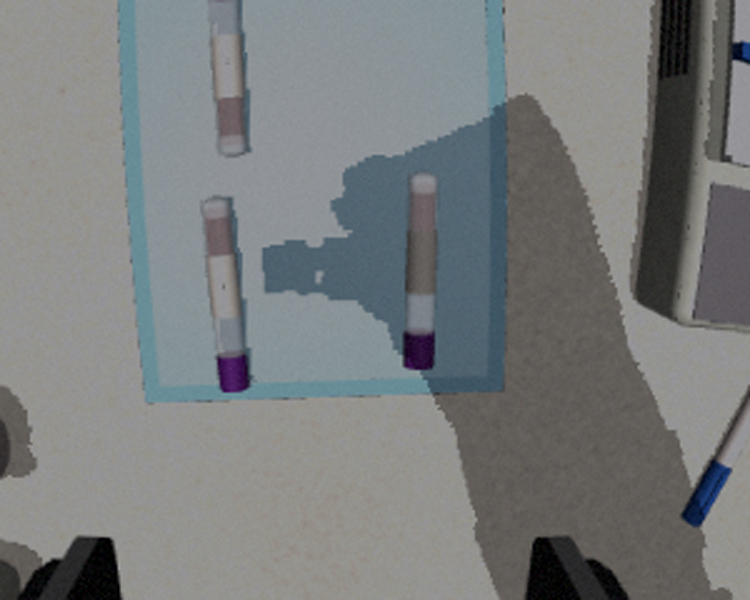

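```bash
cat >> h.py <<'E'
O=np.array([565.,-31.]);YAW=-3.5
def groove(k):
    a=np.radians(YAW);R=np.array([[np.cos(a),-np.sin(a)],[np.sin(a),np.cos(a)]]);return O+R@np.array([35.,-150+50*k])
def pick(x,y,yaw):
    move_l([x,y,300],[180,0,yaw],velocity=200)
    move_l([x,y,176.5],velocity=120)
    close(30);g=read_finger_gap();print("grip",g,read_tool_pos())
    move_l([x,y,240],velocity=100);print("lift gap",read_finger_gap())
    return g
def place(k):
    g=groove(k)
    move_l([*g,360],[180,0,YAW],velocity=220)
    print("gap over",read_finger_gap());return g
E
python3 - <<'E'
from h import *
c=dict(np.load("j1.npz"))
def q(x,y): return onz(c,x/2.5+130-.3,y/2.5+30-.3,11,True)
for n,a,b in [("C",(419,369),(423,174)),("B",(234,391),(215,197))]:
    a=q(*a);b=q(*b);d=a-b;print(n,a,b,(a+b)/2,np.linalg.norm(d),np.degrees(np.arctan2(-d[1],-d[0])))
b=q(232,156);a=np.array([624.24,342.01,14]);d=a-b;print("A",b,np.degrees(np.arctan2(d[1],d[0])),b+d/np.linalg.norm(d)*54)
for k in(1,3,5):print(groove(k))
E
```

```text
C [409.1  235.45  11.  ] [517.02 236.15  11.  ] [463.06 235.8   11.  ] 107.92380244506373 0.36985364203216914
B [396.19 339.36  11.  ] [504.7  346.74  11.  ] [450.45 343.05  11.  ] 108.76511901714522 3.890234913847512
A [526.55 337.28  11.  ] 2.7720924275174346 [580.47 339.89  12.66]
[ 593.83 -132.95]
[599.93 -33.14]
[606.04  66.68]
```

Run:
```python
from h import *
pick(463,235.8,0.4)
g=place(5)
c=cam("wrist","k1")
move_l([*g,290],velocity=120)
move_l([*g,275],velocity=40)
print(read_contact_force(),read_finger_gap(),read_tool_pos())
ungrasp();sleep(.2)
move_l([*g,330],velocity=100)
move_l([540,60,440],velocity=250)
c=cam("wrist","k2");np.savez("k2.npz",**c);print(read_time_s())
```

```text
grip 14.491042578681999 [463.11 235.85 176.78]
lift gap 14.303559783976759
gap over 14.381658003665674
[-1.89  1.79  8.52] 14.768960877030679 [606.09  66.84 275.29]
38.8667
```

View pics/k1.png

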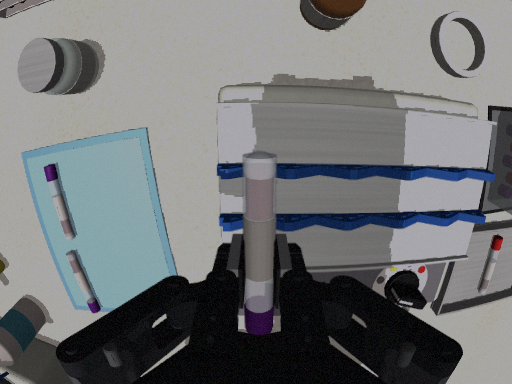

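View pics/k2.png

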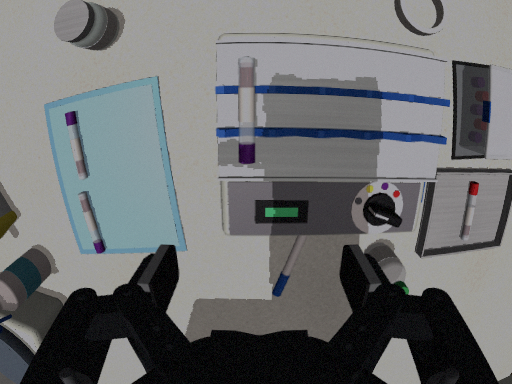

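Run:
```python
from h import *
c=dict(np.load("k2.npz"));im=c["image"]
a=onz(c,247,57,109,True);b=onz(c,247,163,109,True);m=(a+b)/2;d=a-b
print(a,b,m,np.linalg.norm(d),np.degrees(np.arctan2(d[1],d[0])),groove(5))
for b in blobs(hsvmask(im,130,155,80,40),25):
    M=cv2.moments(b);u,v=M["m10"]/M["m00"],M["m01"]/M["m00"];print("cap",u,v,onz(c,u,v,14,True))
```

```text
[660.72  63.75 109.  ] [552.92  70.88 109.  ] [606.82  67.31 109.  ] 108.02836993483463 -3.786700178686048 [606.04  66.68]
cap 246.62666666666667 153.65777777777777 [544.16  75.62  14.  ]
cap 69.74137931034483 118.10344827586206 [623.63 341.23  14.  ]
cap 98.6005291005291 247.07142857142858 [406.85 338.72  14.  ]
cap 384.5228758169934 186.05228758169935 [ 486.56 -123.49   14.  ]
```

```bash
cat >> h.py <<'E'
def caps(c):
    r=[]
    for b in blobs(hsvmask(c["image"],130,155,80,40),25):
        M=cv2.moments(b);u,v=M["m10"]/M["m00"],M["m01"]/M["m00"];print("cap",np.array([u,v]),onz(c,u,v,14,True))
E
python3 - <<'E'
from h import *
move_l([540,250,400],velocity=300)
caps(cam("wrist"))
pick(580.5,340,2.8)
g=place(3)
c=cam("wrist","l1")
move_l([*g,290],velocity=120)
move_l([*g,275],velocity=40)
print(read_contact_force(),read_finger_gap(),read_tool_pos())
ungrasp();sleep(.2)
move_l([*g,330],velocity=100)
move_l([540,20,440],velocity=250)
c=cam("wrist","l2");np.savez("l2.npz",**c);print(read_time_s());caps(c)
E
```

```text
cap [435.83 153.91] [541.98   4.75  14.  ]
cap [177.43 100.55] [623.59 341.72  14.  ]
cap [200.7  259.76] [406.29 338.79  14.  ]
grip 14.660262303035738 [580.6  340.06 176.8 ]
lift gap 14.701633359152503Traceback (most recent call last):
  File "<stdin>", line 5, in <module>
  File "h.py", line 43, in place
    move_l([*g,360],[180,0,YAW],velocity=220)
    ~~~~~~^^^^^^^^^^^^^^^^^^^^^^^^^^^^^^^^^^^
workcell.PlanningError: the arm cannot follow that straight line within its joint ranges
```

Run:
```python
from h import *
print(read_qpos(),read_finger_gap(),read_tool_pos())
g=groove(3)
for y in (YAW,YAW+180): print(inverse_kinematics([*g,360],[180,0,y]))
print(inverse_kinematics([580,340,360],[180,0,2.8]))
```

```text
[  23.42   34.13    2.59   58.51    0.   -159.38] 14.701633359152503 [580.33 339.91 239.37]
[-10.93  23.43   2.97  69.54   0.   172.57]
[-10.93  23.43   2.97  69.54   0.    -7.43]
[  23.44   30.75   15.56   74.81    0.   -159.36]
```

Run:
```python
from h import *
move_l([580,300,370],velocity=150)
g=groove(3)
move_to([*g,370],[180,0,YAW+180])
print(read_finger_gap(),read_qpos())
c=cam("wrist","l1");caps(c)
move_l([*g,290],velocity=120)
move_l([*g,275],velocity=40)
print(read_contact_force(),read_finger_gap(),read_tool_pos())
ungrasp();sleep(.2)
move_l([*g,360],velocity=100)
c=cam("scene","l3",(130,100,430,330),2.5)
c=cam("wrist","l2");np.savez("l2.npz",**c);print(read_time_s());caps(c)
```

```text
14.687554881641178 [-10.9   23.23   4.2   70.97   0.    -7.46]
cap [258.43 180.43] [615.24 -34.77  14.  ]
cap [382.06 147.99] [583.51 112.22  14.  ]
cap [182.38  88.14] [ 504.51 -111.62   14.  ]
cap [482.21 343.42] [999.71 421.76  14.  ]
cap [492.24 340.28] [1002.25  454.5    14.  ]
[-1.46  2.01  7.35] 14.704763307064269 [600.02 -32.95 275.38]
49.925
cap [261.28 148.94] [576.66 -29.58  14.  ]
cap [387.46 150.99] [584.72 114.53  14.  ]
cap [179.5   88.38] [ 504.3 -112.2   14. ]
cap [485.66 347.91] [1006.15  427.59   14.  ]
cap [495.84 344.54] [1008.74  461.16   14.  ]
cap [489.56 354.74] [1041.73  458.26   14.  ]
```

View pics/l3.png

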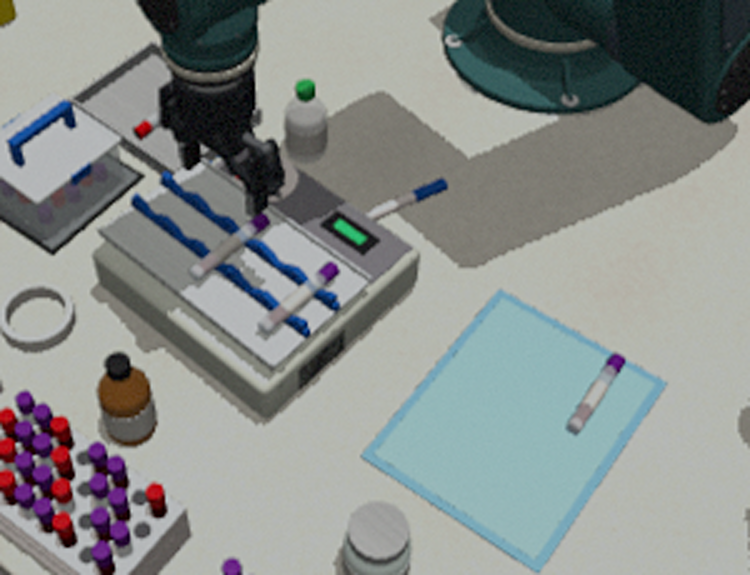

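View pics/l2.png

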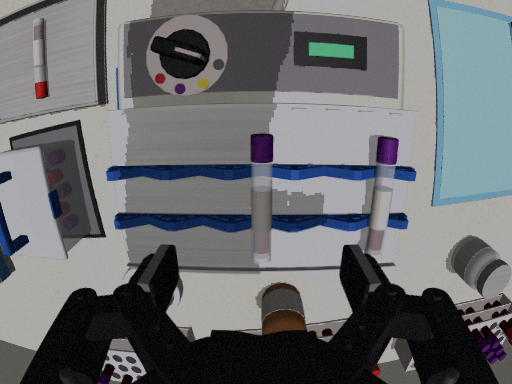

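Run:
```python
from h import *
c=dict(np.load("l2.npz"))
a=onz(c,262,134,109,True);b=onz(c,261,263,109,True);d=b-a;print((a+b)/2,np.linalg.norm(d),np.degrees(np.arctan2(d[1],d[0])),groove(3))
move_l([520,150,430],velocity=300)
move_l([520,330,430],[180,0,180],velocity=300)
c=cam("wrist","m1");np.savez("m1.npz",**c);print(read_time_s(),read_qpos());caps(c)
```

```text
[603.16 -31.63 109.  ] 109.93728126286233 -3.712169233579444 [599.93 -33.14]
51.5833 [24.7  24.1  14.85 80.79 -0.02 24.79]
cap [267.78  70.74] [407.89 339.62  14.  ]
cap [ 53.61 213.71] [608.52 -18.05  14.  ]
cap [  5.31 212.66] [ 611.63 -153.16   14.  ]
cap [118.85 372.81] [1010.45    4.95   14.  ]
```

View pics/m1.png

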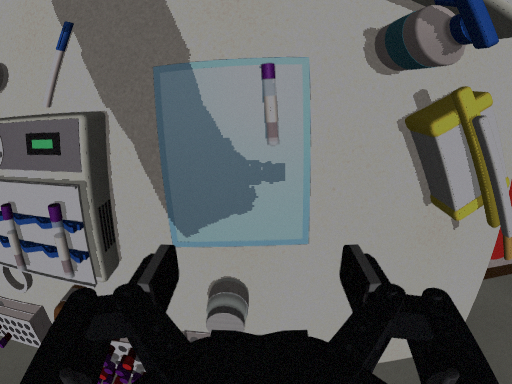

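Run:
```python
from h import *
pick(450.5,343,183.9)
move_l([480,250,370],velocity=200)
g=groove(1)
move_l([*g,370],[180,0,YAW+180],velocity=220)
print(read_finger_gap(),read_qpos())
c=cam("wrist","n1");caps(c)
move_l([*g,290],velocity=120)
move_l([*g,275],velocity=40)
print(read_contact_force(),read_finger_gap(),read_tool_pos())
ungrasp();sleep(.2)
move_l([*g,360],velocity=100)
move_l([620,-60,420],velocity=200)
c=cam("scene","n3",(130,100,430,330),2.5)
c=cam("wrist","n2");np.savez("n2.npz",**c);print(read_time_s(),read_qpos());caps(c)
```

```text
grip 14.865000215977654 [450.6  343.07 176.79]
lift gap 14.73734137686546
14.488936715449677 [-20.22  23.96   5.43  71.47   0.01 -16.78]
cap [258.65 178.56] [ 606.86 -133.67   14.  ]
cap [380.58 158.18] [589.55  11.58  14.  ]
cap [472.36 153.68] [586.16 155.07  14.  ]
cap [293.8   86.51] [505.65 -89.7   14.  ]
cap [495.69 354.26] [1063.87  403.42   14.  ]
cap [483.79 342.68] [993.3  327.36  14.  ]
cap [493.77 339.73] [996.62 360.63  14.  ]
cap [487.77 349.88] [1029.24  358.08   14.  ]
[-1.46  2.4   8.88] 14.39628002164784 [ 593.86 -132.77  275.33]
62.0333 [-13.09  24.92  14.55  79.73  -0.01  -9.55]
cap [288.85 123.41] [576.29 -20.73  14.  ]
cap [181.79 114.91] [ 555.41 -155.67   14.  ]
cap [388.53 118.91] [572.97 114.6   14.  ]
cap [218.37  68.43] [ 501.05 -104.06   14.  ]
cap [124.53 352.28] [ 993.26 -358.87   14.  ]
cap [483.62 312.42] [972.25 409.36  14.  ]
cap [493.17 309.88] [974.36 441.37  14.  ]
cap [488.  320.5] [1006.    439.21   14.  ]
```

View pics/n3.png

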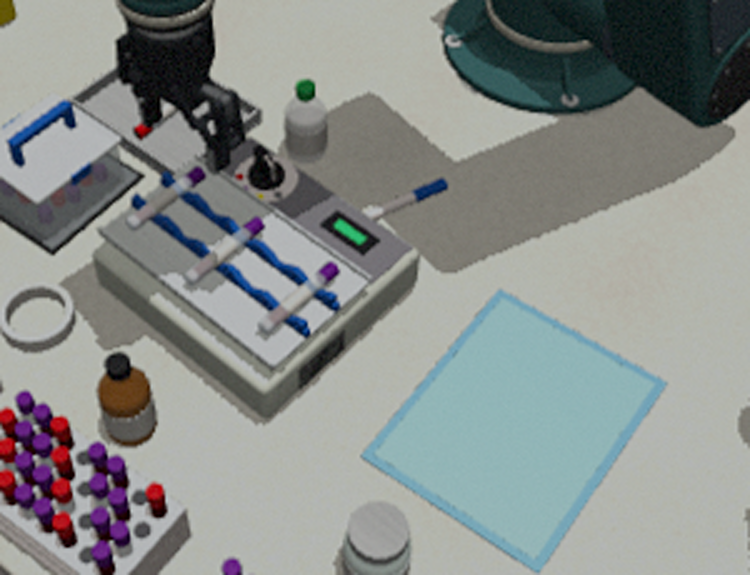

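View pics/n2.png

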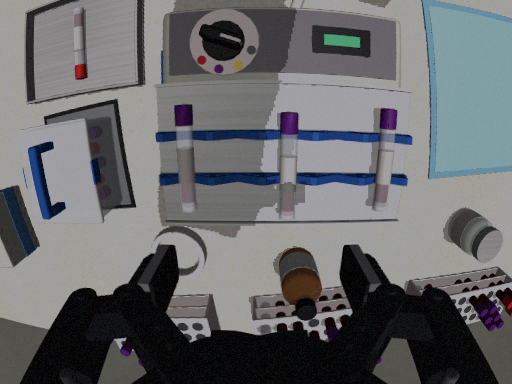

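Run:
```python
from h import *
c=dict(np.load("n2.npz"));a=np.radians(YAW);R=np.array([[np.cos(a),-np.sin(a)],[np.sin(a),np.cos(a)]])
for k,p,q in [(1,(183.5,105),(189,212)),(3,(289.5,113),(287,219)),(5,(389,109),(381,211))]:
    a=onz(c,*p,109,True);b=onz(c,*q,109,True);d=b-a;print(k,R.T@(((a+b)/2)[:2]-O),np.linalg.norm(d),np.degrees(np.arctan2(d[1],d[0])))
im=c["image"];cv2.imwrite("pics/n4.png",cv2.resize(im[0:250,150:430,::-1],None,fx=2.4,fy=2.4,interpolation=cv2.INTER_CUBIC))
# dots
for nm,m in [("p",hsvmask(im,130,155,80,40)),("y",hsvmask(im,22,35,120,80)),("r",hsvmask(im,172,8,150,60))]:
  for b in blobs(m[:110],8):
    M=cv2.moments(b);u,v=M["m10"]/M["m00"],M["m01"]/M["m00"];w=onz(c,u,v,72,True);print(nm,u,v,w,R.T@(w[:2]-O))
```

```text
1 [ 37.39 -98.44] 108.5324080981207 -3.9867267237278
3 [45.56  2.06] 106.90447304048433 -3.3213187395119337
5 [ 37.37 103.3 ] 108.02979107054921 -2.0596560215439674
p 182.08722741433021 107.04672897196262 [ 544.52 -139.06   72.  ] [ -13.85 -109.11]
p 218.36821705426354 68.43023255813954 [507.08 -96.61  72.  ] [-53.81 -69.02]
y 237.84782608695653 64.5 [504.68 -75.97  72.  ] [-57.46 -48.57]
r 79.48858447488584 70.84170471841705 [ 482.67 -264.49   72.  ] [ -67.92 -238.09]
r 201.27083333333331 59.5 [ 495.44 -114.1    72.  ] [-64.36 -87.19]
```

View pics/n4.png

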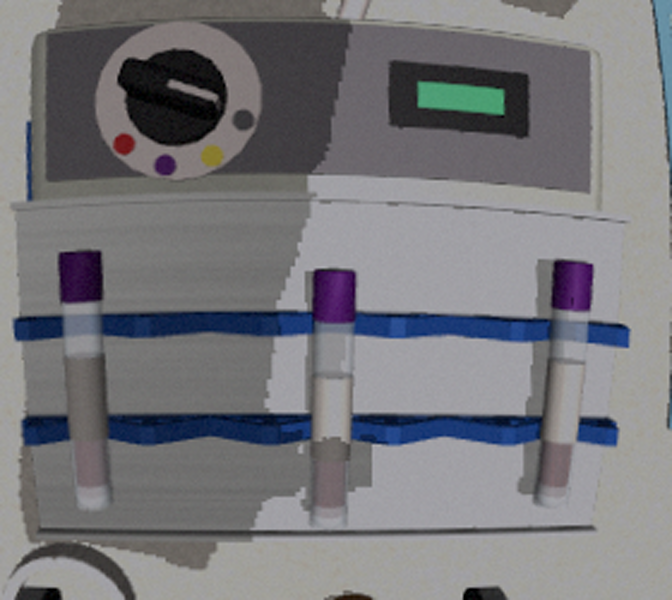

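Run:
```python
from h import *
g=groove(3);a=np.radians(YAW);xd=np.array([np.cos(a),np.sin(a)])
yd=np.array([-np.sin(a),np.cos(a)])
p=g+3*xd+1*yd;q=g-3.5*xd
move_l([*p,330],[180,0,YAW+180],velocity=200)
c=cam("wrist","o0");np.savez("o0.npz",**c)
move_l([*p,274.5],velocity=80)
close(30);print(read_contact_force(),read_finger_gap())
move_l([*p,290],velocity=60)
move_l([*q,290],velocity=40)
print(read_finger_gap())
move_l([*q,275],velocity=40);print(read_contact_force())
ungrasp();sleep(.2)
move_l([*q,360],velocity=120)
move_l([620,-30,420],velocity=200)
c=cam("wrist","o1");np.savez("o1.npz",**c);print(read_time_s())
im=c["image"];cv2.imwrite("pics/o2.png",cv2.resize(im[0:250,150:430,::-1],None,fx=2.4,fy=2.4,interpolation=cv2.INTER_CUBIC))
```

```text
[0.41 5.33 4.45] 14.80210765491776
14.82631555850743
[-2.37  2.61  9.24]
67.7083
```

View pics/o2.png

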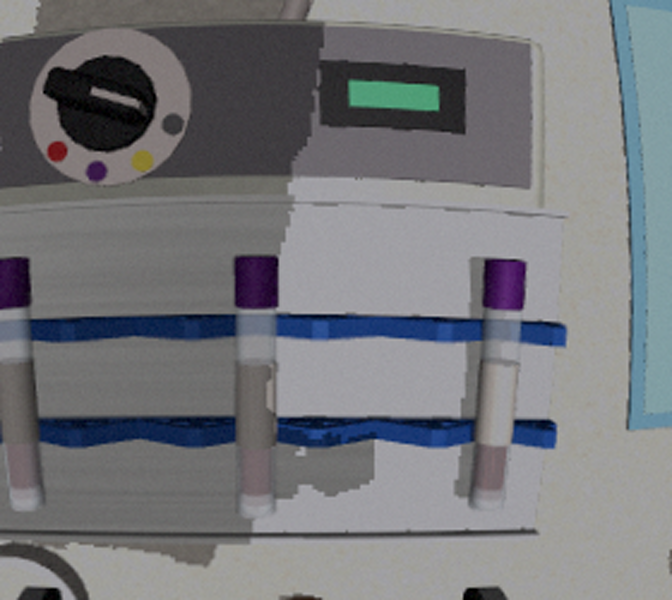

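View pics/o0.png

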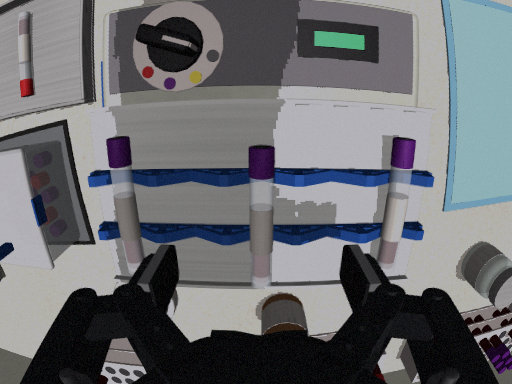

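Run:
```python
from h import *
from scipy.optimize import least_squares
a=np.radians(YAW);R=np.array([[np.cos(a),-np.sin(a)],[np.sin(a),np.cos(a)]])
c=dict(np.load("o1.npz"))
def px(x,y):return x/2.4+150-.3,y/2.4-.3
for k,p,q in [(1,(12,258),(27,510)),(3,(256,256),(257,517)),(5,(505,260),(487,509))]:
    A=onz(c,*px(*p),109,True);B=onz(c,*px(*q),109,True);d=B-A;print(k,R.T@(((A+B)/2)[:2]-O),np.linalg.norm(d),np.degrees(np.arctan2(d[1],d[0])))
D=np.array([R.T@(onz(c,*px(*p),71,True)[:2]-O) for p in [(172,125),(143,161),(97,171),(57,152)]]);print(D)
f=lambda s:(np.array([[s[0]+s[2]*np.cos(s[3]-i*np.radians(40)),s[1]+s[2]*np.sin(s[3]-i*np.radians(40))] for i in range(4)])-D).ravel()
s=least_squares(f,[-84,-64,30,1.2]).x;print(s,np.degrees(s[3]),f(s),R@s[:2]+O)
c=cam("top","p1",(200,90,440,300),3)
```

```text
1 [ 36.89 -98.09] 108.8898668088498 -4.874730436298167
3 [39.22  1.69] 108.62199638133353 -3.354980329994693
5 [ 36.94 101.97] 107.25067562750125 -2.967433522782577
[[-73.13 -35.43]
 [-57.29 -48.32]
 [-53.84 -69.12]
 [-63.87 -87.58]]
[-83.68 -64.    30.56   1.22] 70.18346763490938 [-0.2   0.17  0.02 -0.32  0.27 -0.09 -0.09  0.23] [477.57 -89.77]
```

View pics/p1.png

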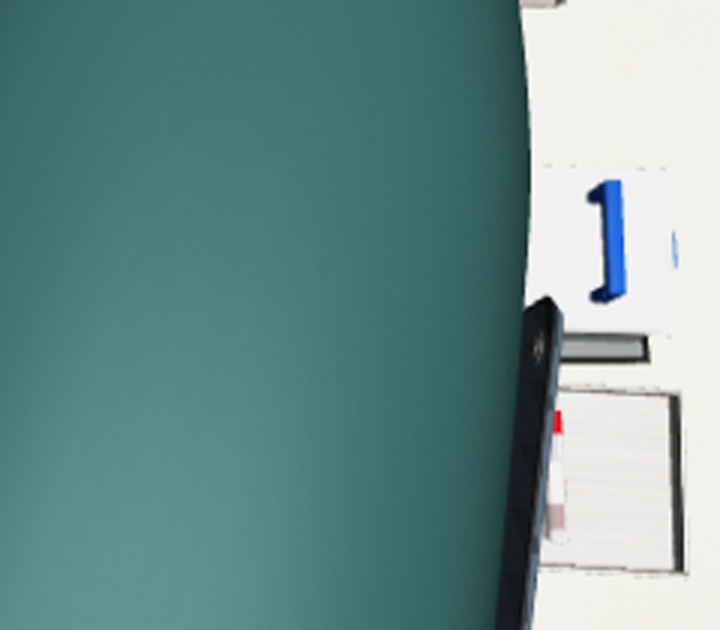

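Run:
```python
from h import *
x,y=477.6,-89.8
move_l([x,y,380],[180,0,-113.3],velocity=150)
print(read_qpos())
c=cam("wrist","q0")
move_l([x,y,265],velocity=80)
print(read_contact_force())
close(30);print(read_contact_force(),read_torque(),read_finger_gap())
for w in (-133.3,-153.3,-173.3,-193.3):
    move_l([x,y,265],[180,0,w],velocity=50)
    print(read_tool_rot(),read_contact_force(),read_torque(),read_finger_gap())
print(read_qpos(),read_time_s())
```

```text
[-20.26  11.81 -11.13  67.05   0.   -86.9 ]
[ 0.04  0.68 -0.13]
[-4.89  2.17  8.96] [ 0.4   1.1  -0.14] 12.281962931033156
[ 179.92   -0.03 -133.31] [-7.44  2.8   9.51] [0.54 1.36 0.  ] 12.343820978940427
[ 179.92   -0.06 -153.31] [-7.15  3.6  11.09] [ 0.69  1.6  -0.  ] 12.076809827339915
[ 179.92   -0.09 -173.3 ] [-7.9   4.87 12.09] [ 1.06  1.66 -0.02] 12.320503582612837
[179.93  -0.12 166.71] [-8.66  6.99 13.04] [1.33 1.67 0.01] 12.166288356917182
[-20.24  16.4  -23.98  49.75   0.06  -6.95] 73.425
```

View pics/q0.png

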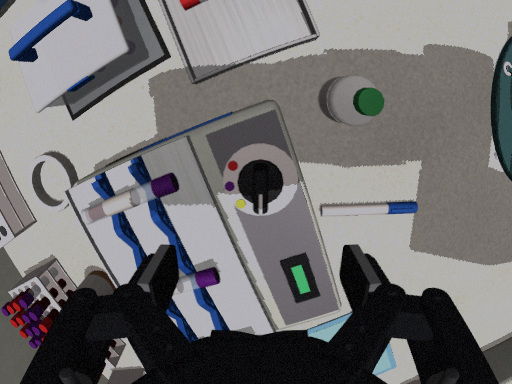

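Run:
```python
from h import *
ungrasp();sleep(.1);print(read_contact_force())
move_l([477.6,-89.8,370],velocity=120)
move_l([560,-60,480],[180,0,176.5],velocity=250)
c=cam("wrist");np.savez("r1.npz",**c);im=c["image"]
cv2.imwrite("pics/r1.png",cv2.resize(im[0:260,:,::-1],None,fx=1.55,fy=1.55,interpolation=cv2.INTER_CUBIC))
c=cam("scene","r2",(80,80,430,340),2.2)
print(read_time_s())
```

```text
[-0.28 -0.82  0.04]
76.0667
```

View pics/r1.png

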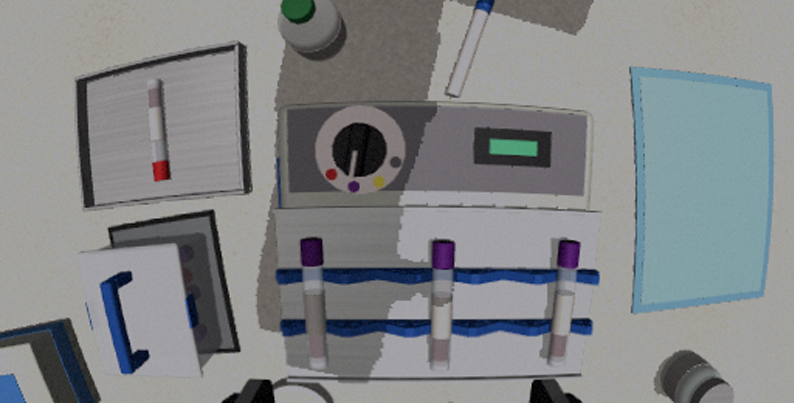

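View pics/r2.png

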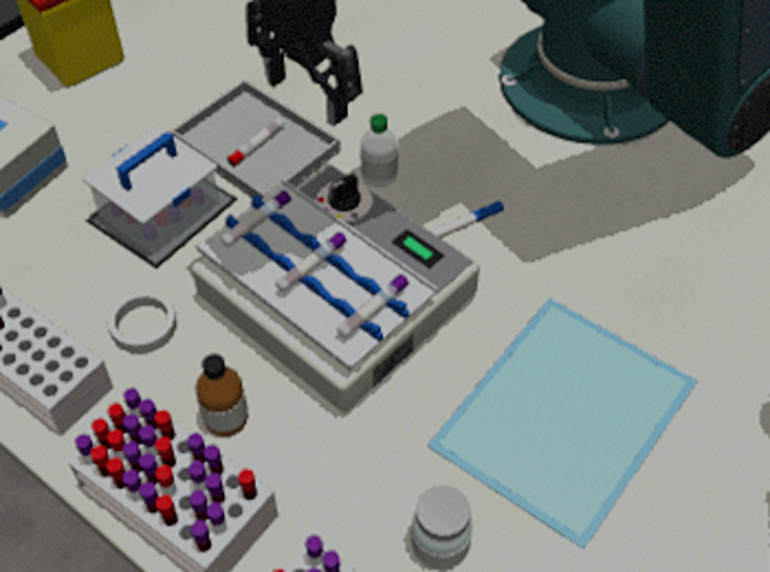

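Run:
```python
from h import *
a=np.radians(YAW);R=np.array([[np.cos(a),-np.sin(a)],[np.sin(a),np.cos(a)]])
c=dict(np.load("r1.npz"));k=1.55
f=lambda p,z:onz(c,p[0]/k-.2,p[1]/k-.2,z,True)
print("handle",f((118,323),118),"mat",[f(p,3) for p in [(109,228),(213,211),(240,350)]])
for n,p,q in [(1,(311,239),(319,370)),(3,(444,241),(440,370)),(5,(570,241),(557,365))]:
    A=f(p,109);B=f(q,109);d=B-A;print(n,R.T@(((A+B)/2)[:2]-O),np.linalg.norm(d),np.degrees(np.arctan2(d[1],d[0])))
A=f((154,80),12);B=f((162,181),12);print("red",(A+B)/2)
D=f((354,186),71)-f((360,149),71); print(f((354,186),71))
hand_in();print(read_time_s())
```

```text
handle [ 598.38 -314.94  118.  ] mat [array([ 525.77, -388.7 ,    3.  ]), array([ 523.01, -251.84,    3.  ]), array([ 678.38, -247.58,    3.  ])]
1 [ 38.08 -98.52] 110.49854701460825 -3.6653266270127762
3 [38.74  2.07] 107.91817135020096 -3.52527286146331
5 [ 36.66 102.66] 107.48632961877426 -2.856997225093485
red [ 430.5  -302.34   12.  ]
[507.23 -96.18  71.  ]
the job is handed in; nothing more can be done
the job is handed in; nothing more can be done
```

The job is done and handed in at about 76 s, inside the 210 s limit; the hand-in gives no verdict, so what follows is from my own last checks.

- **Tub:** it stands upright on the grey mat. Its handle measured about 7 mm from the mat's centre.
- **Red-capped tube:** there was only one, in groove 4. It now lies flat in the steel tray, at the tray's centre.
- **Purple-capped tubes:** there were three, now in grooves 1, 3 and 5. Their middles measured 37 to 39 mm lengthwise, where 35 is ideal and 20 to 50 is allowed. Their directions are within about 1° of the rocker's. I did not measure their seated height from the pictures; the arm felt contact at the expected height when setting each one down.
- **Selector:** turned 80° clockwise, and its white line points at the purple dot in the last wrist picture.
- **Bystanders:** none looked displaced in the pictures I viewed, though I did not measure them again at the end.

**What went wrong:**
- The groove 3 tube measured about 38 mm just after placing and about 45 mm later, too close to the limit. I moved it back, and it read about 39 mm afterwards.
- One straight-line move was refused because the last joint would have passed its range. I turned the gripper half a turn and carried on.
- The rocker's origin differed by about 4 mm between the top and wrist cameras. I used a position close to the wrist reading.

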